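Cover the washed wheels with the dryer head and set its timer

TASK

Dry the two washed wheels: lower the blue dryer head gently onto the stainless tray that holds them, squarely and fully down inside the rim (either way round fits). Then turn its black timer dial to the fifth click clockwise from the red zero mark and let go, leaving the other things on the shelf where they are.

Things in the scene. Friction and masses are not known exactly. Their poses are not given: they have to be found in the camera images.
- tray_rim (a point): centre of the mouth of the open stainless tray, level with the rim's top face (75 mm above the shelf). Opening 174 mm (its x) by 106 mm (its y), walls 4 mm, turned-out rim 194 x 126 mm, z up. Fixed to the shelf in a black cradle; inner floor 61 mm below the rim
- head_centre (a point): centre of the blue box of the dryer head (loose, about 0.7 kg): 204 mm (x) by 136 mm (y) by 34 mm high, z up; flat top 17 mm above this point, flat underside 17 mm below. Seated on the tray, the underside lies on the rim's top face, this point 17 mm above it. It fits either way round (0 or 180 degrees)
- head_handle (a point): centre of the dryer head's black handle bar, which runs along the head's y: 100 mm long, 16 mm wide (x), 14 mm thick (z), 66 mm free between its posts, 32 mm free below it. At x = -16, y = 0, z = +56 mm from the box's centre, near over the centre of mass; axes as the head's
- dial_axis (a point): on the timer dial's axis, 22 mm above the head's flat top, a good height to pinch it; at x = +62, y = 0, z = +39 mm from the box's centre; axes as the head's (do not turn with the dial). The dial is a black fluted round knob, 52 mm across, 32 mm high, pinched from any side. White line = pointer; 12 marks round it 30 degrees apart, the red one (zero) towards the head's +x
- dial (a joint): angle of the timer dial (rad) from the red zero mark, growing clockwise seen from above, 0 to 5.76 with end stops. A click stop every 30 degrees (0.5236): the fifth click is 2.618. A spring detent pulls it into the nearest click when let go; about 0.1 N m turns it. It starts near zero, one or two clicks
- tray: the fixed tray with its cradle, 206 x 138 mm foot; origin under its centre on the shelf, axes as the rim's
- head: the dryer head; origin 27 mm below the box's centre, at the bottom of its rubber seal bead, on which it stands on the shelf. The bead is round, 12 mm thick, hangs 10 mm below the box and forms a rectangle 169 (x) x 101 mm (y) outside, which drops into the tray's mouth with 2.5 mm play all round
- wheel_a_mid (a point): yellow skate wheel, 64 mm across, 40 mm high, lying flat and loose in the tray; its centre
- wheel_b_mid (a point): the second yellow wheel, the same
- jar_mid (a point): white push-top dispenser jar, 72 mm across, 125 mm high; its centre
- skate_tool_mid (a point): black T-shaped skate tool, 135 x 130 x 18 mm; middle of its long leg
- riser_mid (a point): aluminium riser plate, 82 x 56 x 12 mm; its centre
- driver_grip (a point): screwdriver lying on the shelf; middle of its handle
- truck_mid (a point): aluminium skateboard truck, 190 mm axle, 47 mm high, standing on its base plate; about its centre
There are look-alikes about, which are no part of the job. Leave any purple look-alike of the head alone. Leave any yellow look-alike of the tray alone.

How it is judged:
On the way, in this order (a step that is already met when the one before it is completed fails the run):
1. the dryer head is fully down on the tray and let go, its dial not yet set (z of head_centre in the frame of tray_rim below 0.0195 m and horizontal distance between head_centre and tray_rim below 0.006 m and angle between the x axis of head_centre and the x axis of tray_rim, either way round below 0.08 rad and contact force between the fingers and head below 0.2 N and value of joint dial below 2.1 rad), for 0.2 s.
2. the timer dial stands at the fifth click (value of joint dial between 2.488 and 2.748 rad), for 0.2 s.
At the end, for the whole second after the job is handed in: The dryer head rests level on the tray, its underside on the rim within 2.5 mm, centred within 6 mm and parallel within 0.08 rad (either way round), at rest, with the timer dial at the fifth click from zero (2.618 rad within 0.13) (all of step 2 and z of head_centre in the frame of tray_rim below 0.0195 m and horizontal distance between head_centre and tray_rim below 0.006 m and angle between the x axis of head_centre and the x axis of tray_rim, either way round below 0.08 rad and angle between head_centre's own z axis and vertical below 0.03 rad and linear speed of head below 0.02 m/s); the robot touches nothing.
It fails at once if the dryer head is dropped (it falls faster than 0.45 m/s with no finger on it, some 10 mm) (linear speed of head above 0.45 m/s and contact force between the fingers and head below 0.05 N).
It fails at once if a wheel, the jar, the skate tool, the riser, the screwdriver or the truck is moved by more than 30 mm (distance of any of wheel_a_mid, wheel_b_mid, jar_mid, skate_tool_mid, riser_mid, driver_grip, truck_mid from where it was at the start of the episode above 0.03 m).
It also fails if it takes over 64 s, if anything falls off the work surface, if the arm or the gripper's body presses on something with over 40 N, if the wrist force passes 120 N, or if a joint passes its speed limit or range.

ROBOT

A 6-joint arm with a two-finger parallel gripper is mounted at the origin on the work surface. World frame = base frame: x ahead of the robot, y to its left, z up, the work surface at z = 0. Lengths are in m, angles in rad, forces in N, time in s.
With the tool pointing down it reaches from about 0.375 to 0.975 m from the base axis. Payload 3.8 kg.
Tool frame: the origin (TCP) lies midway between the tips of the shut fingers; the grasp point (between the pads) lies 19 mm behind it; x points along the fingers, y is the direction in which the jaws open and shut, and the axes are right-handed (so a half turn about x gives the same grasp; the last joint's range is limited). The gripper opens to 88 mm and grips with 3 to 60 N. Pads are 18 mm wide; open, the fingers measure 123 mm over their backs; the gripper's body (75 mm by 187 mm) begins 45 mm behind the grasp point.
Start: joints at [1.256, 0.264, 1.604, -0, 1.274, -0.037], TCP at [0.185, 0.649, 0.239] pointing down, gripper open.
Joint ranges: [-2.63, 2.63], [-0.94, 2.18], [0.31, 2.57], [-1.31, 4.45], [0, 2.66], [-2.55, 2.55]. Speed limits (rad/s): [2.57, 2.57, 3.14, 3.14, 3.14, 3.14].

INTERFACE

Orientations are given as a rotation vector (axis times angle).
In Python, from cell import manip, inverse_kinematics, cams, order gives the robot as it stands. Calls block until the motion is done:
- manip.move_pose(position, orientation): joint-space move of the TCP to a pose.
- manip.move_linear(position, rate=0.15, rot=None): straight line of the TCP; rot=None keeps the orientation; rate is the mean speed in m/s.
- manip.set_joints(angles): joint-space move.
- manip.set_gripper(opening, force=None): finger opening in m; force is the grip in N (None keeps the last); returns when the fingers have stopped.
- manip.dwell(seconds).
- inverse_kinematics(position, orientation): joint angles nearest the present ones, or None.
- manip.state(): the state.
- cams.capture(name): name is "scene" or "top" or "wrist"; returns a dict with "image" (480x640x3 uint8, blue, green, red), "z_map" (480x640 float32, m along the optical axis (not along the pixel's ray), 0 where there is no reading), "intrinsics" (3x3 intrinsics, pixels), "position" and "orientation" of the camera in the world; the wrist camera has in their place "T_tool_cam" (4x4, takes a point from camera to tool coordinates, whose origin is the TCP and whose axes are the tool frame's). Camera axes: x right, y down, z forward; pixel columns grow to the right and rows downward; lengths in m; the calibration is good to about 2 mm. A picture is of the moment at which its call begins: read the wrist's pose just before it.
A pose or a line that the arm cannot do raises manip.IKError and nothing moves.
- order.close_job(): hands the job in, once; it reports no verdict.
The state is a dict: "clock": time; "joint_pos": joint angles; "joint_velocities": joint speeds; "tau": joint torques, N m; "tool_pos": TCP position; "tcp_rot": TCP orientation; "contact_force": force on the tool from outside, world axes, zero at the start; "moment": the same for the moment, N m; "gripper_width": finger opening in m.
Only numpy, scipy, OpenCV 4.12 (cv2) and the standard library are available. Lean on these libraries where they do the work, as an engineer would, in place of code of your own. Each camera call takes 0.05 s, during which the arm holds its last target. There are 200 camera calls.

## Working session

There is one attempt and no reset: what is moved stays moved. The work goes in short steps, each a Python script; the robot and the scene stay as the last script left them, time stands still between calls to the robot, and variables do not carry over. Pictures are saved under pics/ and viewed, about 8 in all and at most 12, crops included, and the job is handed in when it is done.

```bash
ls; mkdir -p pics; python3 - <<'E'
from cell import manip, cams
import cv2, numpy as np
for n in ("scene","top"):
    c=cams.capture(n); cv2.imwrite(f"pics/{n}0.png",c["image"]); np.savez(f"{n}0.npz",**c)
    print(n,c["position"],c["orientation"],c["intrinsics"].tolist() if hasattr(c["intrinsics"],'tolist') else c["intrinsics"])
c=cams.capture("wrist"); print(c["T_tool_cam"],c["intrinsics"])
s=manip.state(); print(s)
E
```

```text
pics
scene [ 1.46634701 -0.11302492  1.26856439] [-1.92774584 -1.68018017  0.60845672] [[516.5361183984239, 0.0, 318.5515466055515], [0.0, 516.5361183984239, 231.54567948138197], [0.0, 0.0, 1.0]]
top [ 0.27334252 -0.00449115  1.30335108] [-2.12613797  2.14325466 -0.18794804] [[487.10726053440226, 0.0, 325.733771584366], [0.0, 487.10726053440226, 235.00006249040652], [0.0, 0.0, 1.0]]
[[ 5.71540058e-04 -3.02659170e-01  9.53098683e-01 -1.46583083e-01]
 [ 9.99998764e-01  1.56874417e-03 -1.01505276e-04 -3.71442635e-04]
 [-1.46444650e-03  9.53097564e-01  3.02659692e-01 -7.79396249e-02]
 [ 0.00000000e+00  0.00000000e+00  0.00000000e+00  1.00000000e+00]] [[378.11746691   0.         323.55545726]
 [  0.         378.11746691 236.48696923]
 [  0.           0.           1.        ]]
{'clock': 0.15, 'joint_pos': array([ 1.25606756e+00,  2.64604391e-01,  1.60505950e+00, -1.41083831e-05,
        1.27366805e+00, -3.69263455e-02]), 'joint_velocities': array([ 0.00173955, -0.002693  , -0.00397514,  0.00042732, -0.00097577,
        0.00092903]), 'tau': array([ 3.85551448e-04, -5.02852499e+01, -3.57467651e+01,  7.28425104e-02,
        2.48664874e-02, -9.61597198e-05]), 'tool_pos': array([0.18496951, 0.64859869, 0.23765806]), 'tcp_rot': array([ 0.21671372,  1.56006585, -0.21941458]), 'contact_force': array([-0.74149311, -0.66489442, -0.05860602]), 'moment': array([ 0.03136041, -0.0035447 , -0.0203463 ]), 'gripper_width': 0.08789731586143033}
```

View pics/top0.png

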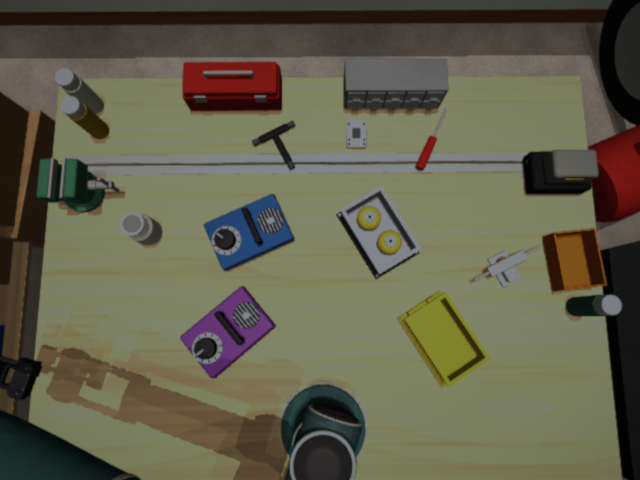

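View pics/scene0.png

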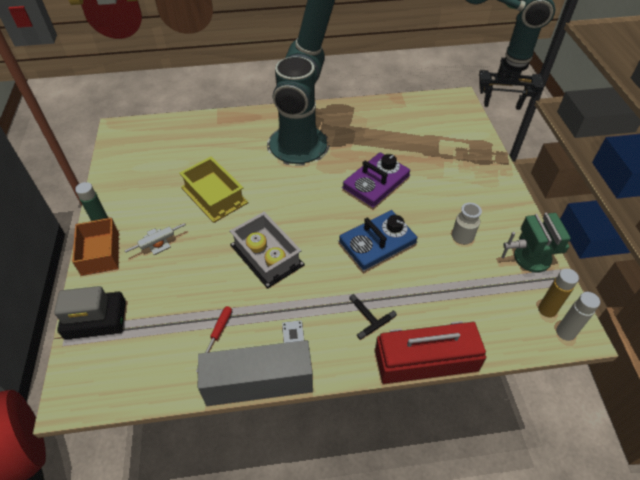

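The blue head is at top (249,232), with its dial at (226,239). The purple look-alike at (228,332) is to be left alone. The stainless tray with the two wheels is at (378,232), and the yellow look-alike tray at (443,338) is also to be left alone. I'll measure the two that matter.

```bash
cat > h.py <<'E'
import numpy as np, cv2
from scipy.spatial.transform import Rotation as R
def cam_pose(c, st=None):
    if "T_tool_cam" in c:
        T=np.array(c["T_tool_cam"]); Rt=R.from_rotvec(st["tcp_rot"]).as_matrix()
        return Rt@T[:3,:3], Rt@T[:3,3]+st["tool_pos"]
    return R.from_rotvec(np.array(c["orientation"])).as_matrix(), np.array(c["position"])
def cast(c, uv, z, st=None):
    Rc,p=cam_pose(c,st); uv=np.atleast_2d(np.array(uv,float))
    d=(np.linalg.inv(np.array(c["intrinsics"]))@np.c_[uv,np.ones(len(uv))].T).T@Rc.T
    return p+d*((z-p[2])/d[:,2])[:,None]
def proj(c, P, st=None):
    Rc,p=cam_pose(c,st); q=(np.atleast_2d(P)-p)@Rc@np.array(c["intrinsics"]).T
    return q[:,:2]/q[:,2:]
def down(yaw):  # tool x down, tool y at world yaw angle
    y=np.array([np.cos(yaw),np.sin(yaw),0]); x=np.array([0,0,-1.]); return R.from_matrix(np.c_[x,y,np.cross(x,y)]).as_rotvec()
def pts3(c,mask,st=None):
    Rc,p=cam_pose(c,st); v,u=np.nonzero(mask&(c["z_map"]>0)); z=c["z_map"][v,u]
    return ((np.linalg.inv(np.array(c["intrinsics"]))@np.c_[u,v,np.ones(len(u))].T)*z).T@Rc.T+p
def rect(P): # min-area rect of xy points: centre, long, short, yaw of long axis
    (cx,cy),_,_=r=cv2.minAreaRect((np.array(P)[:,:2]*1000).astype(np.float32)); b=cv2.boxPoints(r)/1000
    e=[b[1]-b[0],b[2]-b[1]]; e.sort(key=np.linalg.norm)
    return np.array([cx,cy])/1000,np.linalg.norm(e[1]),np.linalg.norm(e[0]),np.arctan2(e[1][1],e[1][0])
E
python3 - <<'E'
from h import *
for n in ("top","scene"):
    c=dict(np.load(n+"0.npz")); hsv=cv2.cvtColor(c["image"],cv2.COLOR_BGR2HSV)
    m=cv2.inRange(hsv,(100,120,50),(118,255,255))
    roi=np.zeros_like(m)
    if n=="top": roi[185:280,195:300]=1
    else: roi[195:275,330:425]=1
    m=(m>0)&(roi>0)
    P=pts3(c,m); P=P[abs(P[:,2]-.044)<.008]; print(n,"head depth z med",np.median(P[:,2]),rect(P))
    v,u=np.nonzero(m); 
    print(" dial mark guess",cast(c,[(226,239)] if n=="top" else [(396,223)],.07))
    # tray rim by height
    roi[:]=0
    if n=="top": roi[180:285,330:425]=1
    else: roi[205:290,222:310]=1
    P=pts3(c,roi>0); print("  tray zmax pct",np.percentile(P[:,2],[50,80,95,99])); P=P[abs(P[:,2]-.075)<.006]; print("  tray",len(P),P[:,2].mean(),rect(P))
t=dict(np.load("top0.npz"))
cv2.imwrite("pics/crop.png",cv2.resize(t["image"][180:285,195:425],None,fx=3.4,fy=3.4,interpolation=cv2.INTER_CUBIC))
E
```

```text
top head depth z med 0.04404848501805314 (array([0.50295795, 0.191916  ]), np.float32(0.19963598), np.float32(0.13487782), np.float32(-1.1528366))
 dial mark guess [[0.47718472 0.24393029 0.07      ]]
  tray zmax pct [0.00310555 0.04520866 0.07497517 0.07817828]
  tray 960 0.07501181608836381 (array([ 0.49927948, -0.15066202]), np.float32(0.19422777), np.float32(0.1272198), np.float32(0.5289551))
scene head depth z med 0.04443498085689823 (array([0.50805444, 0.1940898 ]), np.float32(0.20044148), np.float32(0.1382269), np.float32(-1.145304))
 dial mark guess [[0.48402178 0.25454792 0.07      ]]
  tray zmax pct [0.00463484 0.04847134 0.07446203 0.07846776]
  tray 651 0.07488965464775754 (array([ 0.50035706, -0.14711926]), np.float32(0.1990488), np.float32(0.12847172), np.float32(0.53650254))
```

View pics/crop.png

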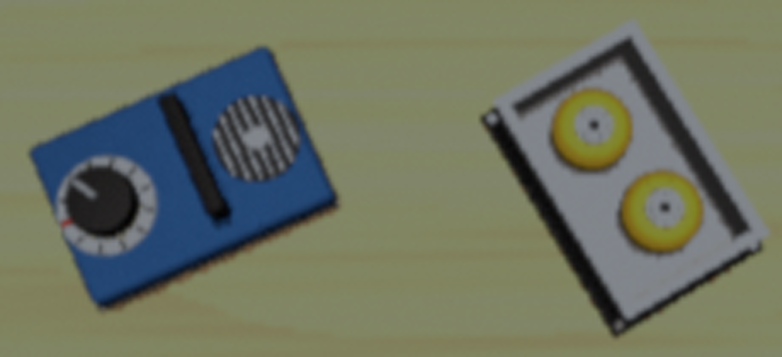

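The crop confirms the blue head: grille right, dial left, red mark at (66,222), pointer at (82,185), so about two clicks. It also confirms the steel tray holding the two wheels. Next I'll check IK for the candidate yaws.

```bash
python3 - <<'E'
from h import *
from cell import manip, inverse_kinematics as ik
s=manip.state(); M=R.from_rotvec(s["tcp_rot"]).as_matrix(); print("yaw now",np.arctan2(M[1,1],M[0,1]))
hy=1.99; hc=np.array([.505,.193])
u=lambda a:np.array([np.cos(a),np.sin(a)])
def q(xy,z,yaw):
    j=ik([*xy,z],down(yaw)); return None if j is None else np.round(j,2)
for k in (0,np.pi):
    print("pick",k,q(hc-.016*u(hy),.064,hy+k),q(hc-.016*u(hy),.26,hy+k))
for ty in (.53,.53+np.pi):
    for k in (0,np.pi):
        print("place",ty,k,q(np.array([.5,-.149])-.016*u(ty),.129,ty+k),q(np.array([.5,-.149])-.016*u(ty),.22,ty+k))
    d=np.array([.5,-.149])+.062*u(ty); print("dial",d)
    for a in np.arange(-3.1,3.2,.4): print(round(a,1),q(d,.112,a))
E
```

```text
yaw now 1.2929980951522841
pick 0 [ 0.29  0.19  2.05 -0.    0.91 -1.7 ] [ 0.29 -0.    1.86  0.    1.28 -1.7 ]
pick 3.141592653589793 [0.29 0.19 2.05 0.   0.91 1.44] [ 0.29 -0.    1.86  0.    1.28  1.44]
place 0.53 0 [-0.36  0.05  2.06  0.    1.03 -0.89] [-0.36 -0.04  1.97  0.    1.21 -0.89]
place 0.53 3.141592653589793 [-0.36  0.05  2.06  0.    1.03  2.25] [-0.36 -0.04  1.97  0.    1.21  2.25]
dial [ 0.55349404 -0.11765693]
-3.1 None
-2.7 [-0.25  0.17  1.96  0.    1.01  2.45]
-2.3 [-0.25  0.17  1.96 -0.    1.01  2.05]
-1.9 [-0.25  0.17  1.96 -0.    1.01  1.65]
-1.5 [-0.25  0.17  1.96  0.    1.01  1.25]
-1.1 [-0.25  0.17  1.96  0.    1.01  0.85]
-0.7 [-0.25  0.17  1.96 -0.    1.01  0.45]
-0.3 [-0.25  0.17  1.96  0.    1.01  0.05]
0.1 [-0.25  0.17  1.96 -0.    1.01 -0.35]
0.5 [-0.25  0.17  1.96 -0.    1.01 -0.75]
0.9 [-0.25  0.17  1.96 -0.    1.01 -1.15]
1.3 [-0.25  0.17  1.96 -0.    1.01 -1.55]
1.7 [-0.25  0.17  1.96 -0.    1.01 -1.95]
2.1 [-0.25  0.17  1.96 -0.    1.01 -2.35]
2.5 None
2.9 None
place 3.6715926535897934 0 [-0.31  0.09  2.02  0.    1.03  2.3 ] [-0.31  0.01  1.93  0.    1.21  2.3 ]
place 3.6715926535897934 3.141592653589793 [-0.31  0.09  2.02  0.    1.03 -0.84] [-0.31  0.01  1.93  0.    1.21 -0.84]
dial [ 0.44650596 -0.18034307]
-3.1 None
-2.7 [-0.44  0.02  2.14  0.    0.99  2.26]
-2.3 [-0.44  0.02  2.14 -0.    0.99  1.86]
-1.9 [-0.44  0.02  2.14 -0.    0.99  1.46]
-1.5 [-0.44  0.02  2.14  0.    0.99  1.06]
-1.1 [-0.44  0.02  2.14  0.    0.99  0.66]
-0.7 [-0.44  0.02  2.14 -0.    0.99  0.26]
-0.3 [-0.44  0.02  2.14  0.    0.99 -0.14]
0.1 [-0.44  0.02  2.14 -0.    0.99 -0.54]
0.5 [-0.44  0.02  2.14 -0.    0.99 -0.94]
0.9 [-0.44  0.02  2.14 -0.    0.99 -1.34]
1.3 [-0.44  0.02  2.14 -0.    0.99 -1.74]
1.7 [-0.44  0.02  2.14 -0.    0.99 -2.14]
2.1 [-0.44  0.02  2.14 -0.    0.99 -2.54]
2.5 None
2.9 None
```

```bash
cat > look.py <<'E'
from h import *
from cell import manip, cams
import sys
def look(name,xy,z,yaw,move=True):
    if move: manip.move_pose([*xy,z],down(yaw)); manip.dwell(.3)
    st=manip.state(); c=cams.capture("wrist"); cv2.imwrite(f"pics/{name}.png",c["image"])
    np.savez(f"{name}.npz",st_rot=st["tcp_rot"],st_pos=st["tool_pos"],**c); print(name,"t",st["clock"],st["tool_pos"]); return c,st
def head(c,st,z):
    hsv=cv2.cvtColor(c["image"],cv2.COLOR_BGR2HSV); m=cv2.inRange(hsv,(100,120,30),(120,255,255))
    P=pts3(c,m>0,st); print("z med",np.median(P[:,2])); P=P[abs(P[:,2]-z)<.006]
    r=rect(P); print("head",r); return r
def tray(c,st):
    P=pts3(c,c["z_map"]>0,st); P=P[(abs(P[:,2]-.075)<.005)]; r=rect(P); print("tray n",len(P),P[:,2].mean(),r); return r
E
python3 - <<'E'
from look import *
c,st=look("wtray",[.5,-.149],.26,.53); tray(c,st)
c,st=look("whead",[.505,.193],.26,1.99); head(c,st,.044)
a=np.hstack([cv2.imread("pics/wtray.png"),cv2.imread("pics/whead.png")]); cv2.imwrite("pics/w2.png",cv2.resize(a,(800,300),interpolation=cv2.INTER_AREA))
E
```

```text
wtray t 3.4583 [ 0.50010326 -0.148746    0.2599691 ]
tray n 11528 0.07537574609801875 (array([ 0.41034485, -0.2018844 ]), np.float32(0.4021493), np.float32(0.12919596), np.float32(0.5114494))
whead t 5.1 [0.50527632 0.19218746 0.2600189 ]
z med 0.04452011105117598
head (array([0.50338333, 0.19217896]), np.float32(0.2005724), np.float32(0.13138513), np.float32(-1.1513026))
```

View pics/w2.png

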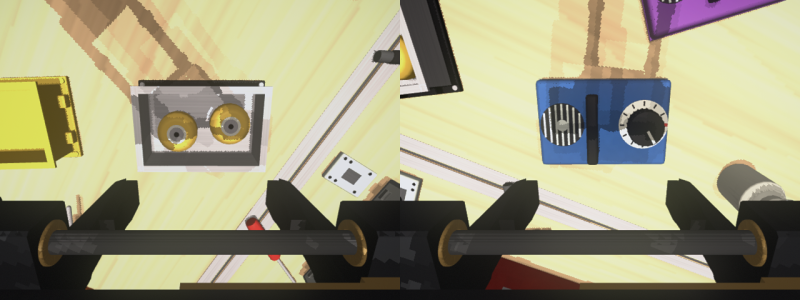

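Left: tray at about (200,130) in the half-scale picture. The yellow tray intruded on my height mask, so I'll restrict it. Right: head at (603,121), with its dial to the right at (643,124) and its bar at (591,128). I'll refine both from these saved frames.

```bash
cat >> look.py <<'E'
def tray(c,st,c0=np.array([.5,-.149])):
    P=pts3(c,c["z_map"]>0,st); P=P[(abs(P[:,2]-.075)<.005)&(np.linalg.norm(P[:,:2]-c0,axis=1)<.125)]; r=rect(P); print("tray n",len(P),P[:,2].mean(),r); return r
def load(n):
    c=dict(np.load(n+".npz")); return c,dict(tcp_rot=c["st_rot"],tool_pos=c["st_pos"])
E
python3 - <<'E'
from look import *
c,st=load("wtray"); r=tray(c,st)
hs=cv2.cvtColor(c["image"],cv2.COLOR_BGR2HSV)
# opening: non-rim pixels enclosed by rim
P=pts3(c,c["z_map"]>0,st); u=np.array([np.cos(r[3]),np.sin(r[3])]); v=np.array([-u[1],u[0]])
Q=np.c_[(P[:,:2]-r[0])@u,(P[:,:2]-r[0])@v,P[:,2]]; rim=Q[abs(Q[:,2]-.075)<.004]
print("along x at y~0:",[np.percentile(x,[1,99]).round(4) for x in (rim[(abs(rim[:,1])<.03)&(rim[:,0]>.075)&(rim[:,0]<.12),0],rim[(abs(rim[:,1])<.03)&(rim[:,0]<-.075)&(rim[:,0]>-.12),0])])
print("along y at x~0:",[np.percentile(x,[1,99]).round(4) for x in (rim[(abs(rim[:,0])<.05)&(rim[:,1]>.045)&(rim[:,1]<.09),1],rim[(abs(rim[:,0])<.05)&(rim[:,1]<-.045)&(rim[:,1]>-.09),1])])
c,st=load("whead"); r=head(c,st,.044)
hs=cv2.cvtColor(c["image"],cv2.COLOR_BGR2HSV)
m=cv2.inRange(hs,(100,120,30),(120,255,255)); 
cs,_=cv2.findContours(m,0,1); k=max(cs,key=cv2.contourArea)[:,0]; W=cast(c,k,.044,st); print("contour cast",rect(W), k.min(0),k.max(0))
P=pts3(c,c["z_map"]>0,st); P=P[(abs(P[:,2]-.090)<.004)&(np.linalg.norm(P[:,:2]-r[0],axis=1)<.12)]; print("bar",len(P),rect(P),P[:,2].mean())
P=pts3(c,c["z_map"]>0,st); P=P[(abs(P[:,2]-.076)<.004)&(np.linalg.norm(P[:,:2]-r[0]-.062*np.array([np.cos(1.99),np.sin(1.99)]),axis=1)<.035)]; print("dialtop",len(P),cv2.minEnclosingCircle((P[:,:2]*1e3).astype(np.float32)))
E
```

```text
tray n 8085 0.07538496747395242 (array([ 0.50022925, -0.15186008]), np.float32(0.19465816), np.float32(0.1265294), np.float32(0.5299836))
along x at y~0: [array([0.0868, 0.097 ]), array([-0.0969, -0.0866])]
along y at x~0: [array([0.0538, 0.0631]), array([-0.0623, -0.0523])]
z med 0.04452011105117598
head (array([0.50338333, 0.19217896]), np.float32(0.2005724), np.float32(0.13138513), np.float32(-1.1513026))
contour cast (array([0.50297949, 0.19203339]), np.float32(0.19924754), np.float32(0.13049734), np.float32(-1.1514492)) [218 129] [426 261]
bar 2036 (array([0.50984683, 0.17761809]), np.float32(0.09888877), np.float32(0.015981026), np.float32(0.42225152)) 0.08999238499376634
dialtop 2585 ((478.5387268066406, 248.82481384277344), 26.89679718017578)
```

Sizes check out: rim 194.7x126.5 mm, bar 98.9x16.0 at z 0.090, and the dial lies where the bar predicts. Next: grasp, lift and check the held pose.

```bash
python3 - <<'E'
from look import *
yaw=1.993; b=[.50985,.1776]
manip.set_gripper(.05)
manip.move_pose([*b,.13],down(yaw))
manip.move_linear([*b,.0645],rate=.08)
print(manip.state()["contact_force"])
manip.set_gripper(0.0,force=35); s=manip.state(); print("w",s["gripper_width"],s["contact_force"],s["tool_pos"])
manip.move_linear([*b,.10],rate=.06)
manip.move_linear([*b,.22],rate=.15); manip.dwell(.3)
s=manip.state(); print(s["contact_force"],s["moment"],s["gripper_width"],s["tool_pos"])
c,st=look("held",None,0,0,move=False)
P=pts3(c,c["z_map"]>0,st); print(np.histogram(P[:,2],bins=np.arange(0.1,.34,.01)))
E
```

```text
[-0.05995577 -0.04984798  0.27601681]
w 0.01528647651369181 [-0.62821336  1.02880067  1.80528699] [0.50987087 0.17780389 0.06472248]
[-0.04491347  1.01615243 -7.23187265] [-0.00057828 -0.03383828  0.04624106] 0.015580954832605394 [0.509416   0.1774694  0.21904529]
held t 10.0167 [0.509416   0.1774694  0.21904529]
(array([  211,     0,     0,     0,     0,     0,   492,  1137,   413,
       49490, 11365,  1489,  4634,  6989,  9805,  1264,  1837,   437,
        4210, 13915, 37128, 14437,   277]), array([0.1 , 0.11, 0.12, 0.13, 0.14, 0.15, 0.16, 0.17, 0.18, 0.19, 0.2 ,
       0.21, 0.22, 0.23, 0.24, 0.25, 0.26, 0.27, 0.28, 0.29, 0.3 , 0.31,
       0.32, 0.33]))
```

View pics/held.png

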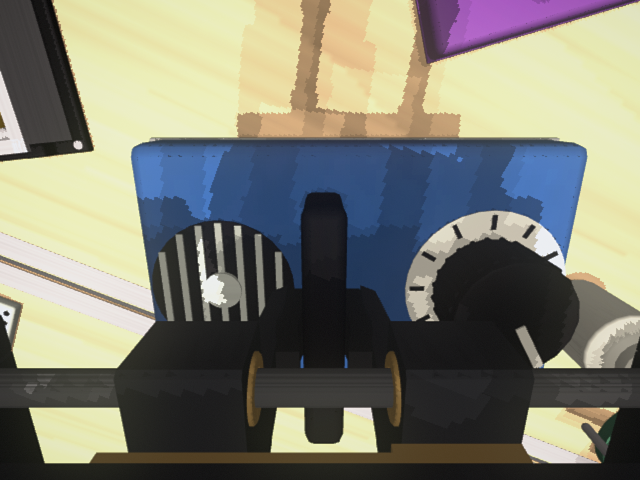

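The head is held by its bar at (325,300), with the box spanning columns 132–586. I'll measure its tilt, centre and yaw from depth.

```bash
cat >> look.py <<'E'
def held(c,st):
    s0=dict(tcp_rot=np.zeros(3),tool_pos=np.zeros(3))  # tool coordinates
    hs=cv2.cvtColor(c["image"],cv2.COLOR_BGR2HSV); m=cv2.inRange(hs,(100,100,20),(122,255,255)); m[345:]=0
    P=pts3(c,m>0,s0); P=P[abs(P[:,0]-.02)<.012]
    A=np.c_[P[:,1:],np.ones(len(P))]; k=np.linalg.lstsq(A,P[:,0],rcond=None)[0]
    for _ in range(3):
        g=abs(A@k-P[:,0])<.002; k=np.linalg.lstsq(A[g],P[g,0],rcond=None)[0]
    P=P[g]; print("plane n",g.sum(),"slopes y,z",k[:2],"x at 0",k[2])
    z=P[:,2]; zs=np.arange(z.min()+.01,z.max()-.005,.004); ed=np.array([[q,*np.percentile(P[abs(z-q)<.002,1],[.2,99.8])] for q in zs])
    print("edges z, ymin,ymax\n",ed[::4].round(4)); 
    ys=np.arange(-.08,.1,.01); ne=np.array([[q,np.percentile(P[abs(P[:,1]-q)<.004,2],.3),np.percentile(P[abs(P[:,1]-q)<.004,2],99.7)] for q in ys]); print("near edge y,zmin,zmax\n",ne[::3].round(4),"slopes",np.polyfit(ne[:,0],ne[:,1],1),np.polyfit(ed[:,0],ed[:,1:].mean(1),1))
    return k
E
python3 - <<'E'
from look import *
c,st=load("held"); held(c,st)
Rm=R.from_rotvec(st["tcp_rot"]).as_matrix(); print(Rm.round(4))
s0=dict(tcp_rot=np.zeros(3),tool_pos=np.zeros(3)); P=pts3(c,c["z_map"]>0,s0)
B=P[(abs(P[:,0]+.027)<.003)&(abs(P[:,1])<.02)]; print("bar",len(B),B.min(0),B.max(0))
D=P[(abs(P[:,0]+.013)<.004)&(abs(P[:,1]-.078)<.04)&(abs(P[:,2])<.03)]; print("dial",len(D),D.min(0),D.max(0),np.median(D[:,0]))
E
```

```text
plane n 39856 slopes y,z [ 0.00696127 -0.00613065] x at 0 0.020017598479067016
edges z, ymin,ymax
 [[-0.0566 -0.0842  0.1141]
 [-0.0406 -0.0838  0.1144]
 [-0.0246 -0.0836  0.1144]
 [-0.0086 -0.0823  0.0397]
 [ 0.0074 -0.084   0.0389]]
near edge y,zmin,zmax
 [[-0.08   -0.0656  0.0181]
 [-0.05   -0.066  -0.0332]
 [-0.02   -0.0657 -0.0098]
 [ 0.01   -0.0658  0.0005]
 [ 0.04   -0.0661  0.0182]
 [ 0.07   -0.0662 -0.0374]] slopes [-0.00212713 -0.0659537 ] [-0.60688303 -0.00953421]
[[-1.600e-03 -4.097e-01  9.122e-01]
 [-4.000e-04  9.122e-01  4.097e-01]
 [-1.000e+00  3.000e-04 -1.600e-03]]
bar 7998 [-0.02996534 -0.01999265 -0.04909344] [-0.02400048  0.01998819  0.049632  ]
dial 8592 [-0.01410056  0.051162   -0.02563861] [-0.00900207  0.10357998  0.02333235] -0.011240443802962921
```

The head hangs level (under 0.01 rad) and its centre is 15.5 mm from the TCP along tool y. Next: carry it over, and lower in steps while watching force.

```bash
python3 - <<'E'
from look import *
yaw=.531; u=np.array([np.cos(yaw),np.sin(yaw)]); t=np.array([.5002,-.1518])-.0155*u
# intermediate waypoint keeps the swing high
manip.move_pose([*t,.24],down(yaw)); manip.dwell(.2)
s=manip.state(); print(s["clock"],s["tool_pos"]-[*t,.24],s["contact_force"])
e=t-s["tool_pos"][:2]; cmd=t+e
manip.move_linear([*cmd,.150],rate=.1); s=manip.state(); f0=s["contact_force"][2]; print(s["tool_pos"]-[*t,.15],s["contact_force"],s["moment"])
for z in np.arange(.146,.1285,-.002):
    manip.move_linear([*cmd,z],rate=.03); s=manip.state(); f=s["contact_force"]; print(round(z,4),s["tool_pos"].round(4),f.round(1),s["moment"].round(2))
    if f[2]-f0>(5 if z>.134 else 9): break
c,st=look("seat",None,0,0,move=False)
E
```

```text
11.5417 [ 0.00030709  0.00107261 -0.00014478] [-2.45667350e-01  5.45313213e-03 -8.36100713e+00]
[ 0.00042308 -0.00133722  0.00083169] [-0.6775489   0.5133899  -7.23095504] [-0.09150588  0.10354149  0.00043199]
0.146 [ 0.4865 -0.1607  0.1461] [-0.6 -0.5 -6.9] [-0.09  0.06 -0.04]
0.144 [ 0.4864 -0.1607  0.1439] [ 0.4 -0.3 -7.3] [-0.07  0.12  0.01]
0.142 [ 0.4863 -0.1606  0.1418] [ 0.5  0.  -7.1] [-0.13  0.16  0.05]
0.14 [ 0.4864 -0.1606  0.1398] [-0.  -0.8 -7.4] [-0.11  0.11 -0.  ]
0.138 [ 0.4864 -0.1607  0.1378] [-1.   0.5 -7.8] [-0.11  0.12 -0.02]
0.136 [ 0.4863 -0.1607  0.1358] [-0.3 -0.4 -7.3] [-0.15  0.08 -0.04]
0.134 [ 0.4864 -0.1607  0.1338] [-0.2 -0.3 -7.8] [-0.07  0.13 -0.03]
0.132 [ 0.4864 -0.1607  0.1318] [ 0.2 -0.7 -7.4] [-0.07  0.05  0.04]
0.13 [ 0.4867 -0.1607  0.13  ] [ 1.1 -0.6 -7.2] [-0.09 -0.   -0.03]
seat t 14.875 [ 0.48666564 -0.1607286   0.12999338]
```

It entered with no contact. Now the last millimetre, then release.

```bash
python3 - <<'E'
from look import *
s=manip.state(); xy=s["tool_pos"][:2]
for z in np.arange(.1290,.1255,-.0006):
    manip.move_linear([.4868,-.1603,z],rate=.03); s=manip.state(); f=s["contact_force"]; print(round(z,4),s["tool_pos"].round(4),f.round(1))
    if f[2]>-3.5: break
manip.set_gripper(.045); manip.dwell(.4); s=manip.state(); print(s["contact_force"],s["gripper_width"])
p=s["tool_pos"]
manip.move_linear([*p[:2],.20],rate=.12)
u=np.array([np.cos(.531),np.sin(.531)])
c,st=look("seated",[.5002,-.1518],.33,.531)
r=head(c,st,.109)
P=pts3(c,c["z_map"]>0,st); near=np.linalg.norm(P[:,:2]-[.5002,-.1518],axis=1)<.13
for nm,z in (("bar",.155),("dial",.141)):
    Q=P[near&(abs(P[:,2]-z)<.004)]; print(nm,len(Q),Q[:,2].mean(),rect(Q))
v=c["image"]; cv2.imwrite("pics/seatedc.png",v)
E
```

```text
0.129 [ 0.4869 -0.1607  0.1297] [-3.  -0.3 -1.1]
[ 0.59976846  0.70647777 -0.40081894] 0.04503751442996528
seated t 17.8 [ 0.49937567 -0.15161963  0.32804724]
z med 0.10957881569169264
head (array([ 0.50109186, -0.15283795]), np.float32(0.1995796), np.float32(0.13252267), np.float32(0.52935433))
bar 1978 0.1550162335387203 (array([ 0.48697617, -0.16122437]), np.float32(0.09858003), np.float32(0.015681999), np.float32(-1.0449706))
dial 2545 0.1414891653174262 (array([ 0.5360144 , -0.14047781]), np.float32(0.10464108), np.float32(0.05265262), np.float32(0.7722916))
```

View pics/seatedc.png

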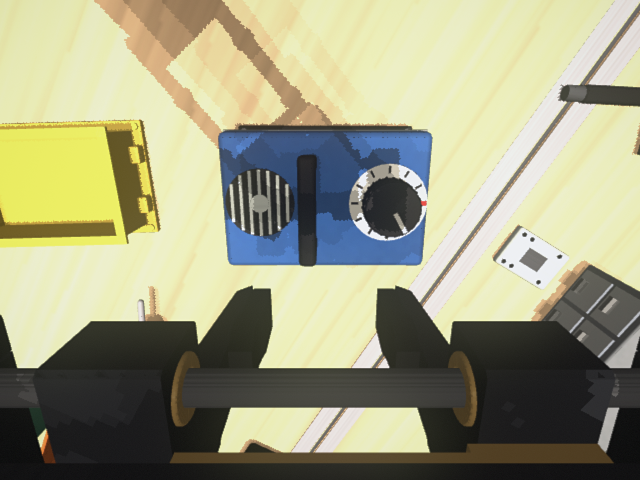

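The head is seated: top z 0.1096 (0.109 expected), centred about 1.4 mm from the tray, yaw 0.53. The red mark is at (424,203) and the pointer near (402,222). I'll measure the pointer angle, then pinch and turn to 150°.

```bash
cat >> look.py <<'E'
def pointer(c,st,D,hyaw,zt=.141):
    "pointer angle clockwise from head +x, by bright pixels on dial top cast on its plane"
    v,u=np.mgrid[0:480,0:640]; W=cast(c,np.c_[u.ravel(),v.ravel()],zt,st)[:,:2]-D
    r=np.linalg.norm(W,axis=1); im=c["image"].max(2).ravel().astype(int)
    zz=c["z_map"].ravel(); Rc,p=cam_pose(c,st)
    P=pts3(c,c["z_map"]>-1,st) if False else None
    g=(r<.023)&(im>np.median(im[r<.02])+60); w=W[g]
    m=w.mean(0); a=(hyaw-np.arctan2(m[1],m[0])+np.pi)%(2*np.pi)-np.pi
    ev=np.linalg.eigh(np.cov(w.T))[1][:,1]; ev=ev*np.sign(ev@m); b=(hyaw-np.arctan2(ev[1],ev[0])+np.pi)%(2*np.pi)-np.pi
    print("pointer px",g.sum(),"deg by centroid",np.degrees(a),"by axis",np.degrees(b),"radii",r[g].min(),r[g].max())
    return b
def dialtop(c,st,D):
    P=pts3(c,c["z_map"]>0,st); P=P[(abs(P[:,2]-.141)<.003)&(np.linalg.norm(P[:,:2]-D,axis=1)<.03)]
    print("dial top",len(P),P[:,2].mean(),cv2.minEnclosingCircle((P[:,:2]*1e3).astype(np.float32)))
E
python3 - <<'E'
from look import *
c,st=load("seated"); D=np.array([.5543,-.1218]); dialtop(c,st,D); pointer(c,st,D,.529)
E
```

```text
dial top 2487 0.1415531598597758 ((554.6383056640625, -122.11288452148438), 26.69610595703125)
pointer px 92 deg by centroid 59.364854153608 by axis 60.97766837325892 radii 0.004273068725835409 0.02277990930680523
```

```bash
python3 - <<'E'
from look import *
D=np.array([.5545,-.1220]); y0=1.1
manip.set_gripper(.075)
manip.move_pose([*D,.19],down(y0))
s=manip.state(); e=D-s["tool_pos"][:2]; cmd=D+e*.7
manip.move_linear([*cmd,.115],rate=.08); s=manip.state(); print(s["tool_pos"],s["contact_force"])
manip.set_gripper(0.0,force=15); s=manip.state(); print("w",s["gripper_width"],s["contact_force"],s["moment"])
for k in range(1,7):
    manip.move_pose([*cmd,.115],down(y0-np.pi/12*k))
    s=manip.state(); print(k,s["contact_force"].round(1),s["moment"].round(2),s["tool_pos"].round(4))
manip.dwell(.3)
manip.set_gripper(.075); manip.dwell(.3); s=manip.state(); print(s["clock"],s["contact_force"])
manip.move_linear([*cmd,.19],rate=.1)
c,st=look("after",[.5002,-.1518],.33,.531)
head(c,st,.109); dialtop(c,st,D); pointer(c,st,D,.529)
cv2.imwrite("pics/afterc.png",c["image"])
E
```

```text
[ 0.55487987 -0.1220573   0.11559745] [-0.23846154  0.1289343   0.40974092]
w 0.051457142848534476 [0.01584888 0.76638093 1.35959725] [ 0.09505617  0.01499345 -0.04199871]
1 [-0.5  0.7  3. ] [ 0.09 -0.04 -0.03] [ 0.5546 -0.122   0.1154]
2 [-0.3 -0.1  4.3] [ 0.02  0.09 -0.03] [ 0.5545 -0.122   0.1154]
3 [-0.8 -0.4  4.7] [-0.1   0.24 -0.  ] [ 0.5545 -0.1221  0.1154]
4 [-1.9 -0.9  6.3] [-0.02  0.3   0.  ] [ 0.5544 -0.1221  0.1154]
5 [-1.6  0.5  5.6] [-0.05  0.37  0.01] [ 0.5543 -0.1221  0.1154]
6 [-2.6  0.6  6.9] [-0.01  0.53 -0.01] [ 0.5542 -0.1221  0.1154]
23.9583 [-0.22025592  0.30660944 -0.22743364]
after t 26.1667 [ 0.50011017 -0.15160447  0.32917935]
z med 0.10961564679016281
head (array([ 0.50109729, -0.15305969]), np.float32(0.19946827), np.float32(0.13211557), np.float32(0.52898747))
dial top 2464 0.14159190507239564 ((554.6810913085938, -122.33690643310547), 26.662517547607422)
pointer px 97 deg by centroid 145.86436836040164 by axis 150.03889360817345 radii 0.0031054994356037083 0.02290459552368207
```

View pics/afterc.png

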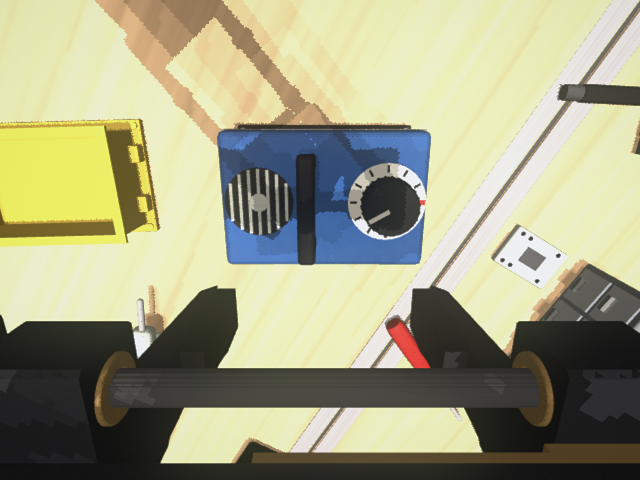

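The pointer now runs from (390,211) to (370,222), which is 150° clockwise of the red mark at (424,203). The head is unmoved and level, and the gripper is clear of everything, so I'll hand in.

```bash
python3 -c "
from cell import order,manip
manip.dwell(.3); print(order.close_job(), manip.state()['clock'])"
```

```text
the job is handed in; nothing more can be done
the job is handed in; nothing more can be done
```

The blue dryer head is on the stainless tray, its timer dial is at the fifth click, and the job is handed in. The hand-in gives no verdict, so this rests on my own measurements. I gripped the head by its handle bar, lowered it into the tray's mouth without jamming, and let go. Then I pinched the dial and turned it 90° clockwise, from click 2 to click 5, and let go again.

- **Seating:** the flat top measured 0.1096 m high against 0.109 m expected. The head's centre was about 1.5 mm from the tray's centre, and its yaw was 0.529 rad against the tray's 0.530.
- **Dial:** by the direction of its white line, the pointer stood 150.0° clockwise of red. A rougher centroid estimate gave 146°; both are within tolerance.
- **Forces and time:** contact force stayed below about 9 N, and the robot's clock read 26 s just before hand-in.
- **Not fully checked:** I did not re-measure the jar, skate tool, riser, screwdriver or truck at the end. The arm never came near them, and I felt no unexpected contact. The wheels were covered by the head, so I could not see them.

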